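# Set out furniture-foot samples on the rails

## Robot

A 7-joint arm with a two-finger parallel gripper is mounted at the origin on the work surface. World frame = base frame: x ahead of the robot, y to its left, z up, the work surface at z = 0. Lengths are in m, angles in rad, forces in N, time in s.
With the tool pointing down it reaches from about 0.4 to 0.875 m from the base axis. Payload 19.3 kg.
Tool frame: the origin (TCP) lies midway between the tips of the shut fingers; the grasp point (between the pads) lies 19 mm behind it (env.tcp_to_grasp is the distance from the TCP to the grasp point, in m); z points along the fingers, y is the direction in which the jaws open and shut (so a half turn about z gives the same grasp; the last joint's range is limited). The gripper opens to 85 mm and grips with 20 to 120 N. Pads are 22 mm wide; open, the fingers measure 114 mm over their backs; the gripper's body (76 mm by 85 mm) begins 54 mm behind the grasp point. The pads swing forward as they close: fully open they stand 13 mm farther back than shut.
Start: joints at [1.066, 0.521, -0.036, 1.599, 0.021, 1.021, -0.113], TCP at [0.263, -0.567, 0.231] pointing down, gripper open.
Joint ranges: [-2.91, 2.91], [-0.3, 2.13], [-1.5, 1.42], [0.17, 2.43], [-1.26, 4.41], [0.16, 1.93], [-2.52, 2.52]. Speed limits (rad/s): [1.89, 1.89, 2.39, 2.39, 3.01, 3.01, 3.01].

## Interface

Orientations are given as a rotation vector (axis times angle).
In Python, from workcell import telemetry, vision, job, env gives the robot as it stands.
- The arm moves only by the shell command python3 -m jog 'ROWS' [OPENING] [FORCE]. ROWS is text: rows parted by semicolons, each of 4 numbers parted by spaces: the shift along the tool's x, y, z in mm, then the turn about the tool's z in degrees. A call has 1 to 10 rows; each row is the pose to reach, as a shift and turn from the pose commanded when the call began, along the tool's axes at that moment; what a row does not reach only later rows make up. A row lasts 1/12 s, in which the tool goes at most 41.7 mm and 7.16 degrees, less where a joint would pass 70% of its speed; a pose out of reach is approached as far as the arm can. A call with a gripper value outside its range is refused whole. OPENING is the finger opening in mm, from 0 to 85.4, set as the call begins (- or left out, the last holds). The fingers move at their own pace and stop on an object; FORCE is the grip in N (left out, the last holds). Time passes only in rows, so rows that repeat a pose let the fingers close. It gives the time, the measured TCP pose, the force and the opening at its end, in the units of the state.
- telemetry.get_obs(): the state, without advancing time (a new reading comes with each control period).
- vision.camera(name): name is "scene" or "top" or "wrist"; returns the picture (384x512x3 uint8, red, green, blue); there is no depth.
- vision.get_calibration(name): a dict with "fx", "fy", "cx", "cy" (pixels), "R" (3x3) and "t" (3): a world point X has camera coordinates R X + t. Camera axes: x right, y down, z forward; pixel columns grow to the right and rows downward; lengths in m; the calibration is good to about 2 mm. A picture is of the moment at which its call begins: read the wrist's pose just before it. get_calibration takes no time and is no camera call; for the wrist camera it gives the pose at the moment of the call.
- job.sign_off(): hands the job in, once; it reports no verdict.
The state is a dict: "clock": time; "joint_pos": joint angles; "qd": joint speeds; "joint_torque": joint torques, N m; "eef_pos": TCP position; "tcp_rot": TCP orientation; "ft_force": force on the tool from outside, world axes, zero at the start; "wrist_torque": the same for the moment, N m; "opening": finger opening in m.
Only numpy, scipy, OpenCV 4.12 (cv2) and the standard library are available. Lean on these libraries where they do the work, as an engineer would, in place of code of your own. Each camera call takes 0.05 s, during which the arm holds its last target. There are 200 camera calls.

## Task

Set out the foot samples on the two rails for a customer to compare, left and right being the robot's own: on the long rail stand the round tapered leg centred on the left steel plate and the bun foot centred on the right one, put the block foot on the rail midway between them and square with the rail, and lay the steel glide centred on top of the block. On the short rail stand the square leg centred on its steel plate, square with the rail. Everything stays the way up it is now, and leave the glue jar, tape measure and tack tin where they are.

Things in the scene. Friction and masses are not known exactly. Their poses are not given: they have to be found in the camera images.
- long_rail: The longer light-wood rail, screwed flat to the bench: 320 long, 60 wide, top 24 mm above the bench, with two square steel plates 56 x 56 mm, 2 mm thick (upper face at 26 mm), centred 120 mm either side of its middle. Origin: centre of its underside; y along the rail to the robot's left (left plate at y +120 mm, right plate at -120 mm), x across it, away from the robot. Turned up to 0.2 rad.
- short_rail: The shorter rail, screwed down likewise: 180 long, 60 wide, top 24 mm above the bench, with one steel plate 56 x 56 x 2 mm (upper face at 26 mm) at its middle. Origin: centre of its underside; y along the rail to the robot's left, x across it. One rail lies nearer to the robot, the other farther: either way round.
- round_leg: Round tapered wooden furniture leg, 90 mm tall, standing on its wide end: a collar 48 mm across and 14 mm high, above it a round shaft tapering from 40 mm (at height 16 mm) to 28 mm across at the top. Origin: centre of its underside, z up; it starts and ends wide end down.
- square_leg: Square wooden furniture leg, 90 mm tall, standing on its wide end: a 48 x 48 mm foot 14 mm high, then a straight square shaft 32 x 32 mm up to 76 mm, then a 26 x 26 mm tip. Origin: centre of its underside, z up; x and y are square to its faces; it starts and ends wide end down.
- bun_foot: Squat round wooden bun foot, 46 mm tall; flat base 44 mm across, belly 56 mm across between the heights 14 and 32 mm, top 32 mm across. Origin: centre of its underside, z up; it starts and ends base down.
- block_foot: Plain wooden block foot, 50 x 50 mm and 40 mm tall. Origin: centre of its underside, z up; x and y are square to its faces.
- glide: Solid round steel glide disc, 40 mm across, 12 mm thick, lying flat. Origin: centre of its underside, z up; it starts and ends the same face up.
- glue_jar: Bystander, loose: small white plastic jar with a black cap, 54 mm across, 70 mm tall. Origin: centre of its underside. Not to be moved.
- tape_measure: Bystander, loose: grey tape measure standing on edge, 62 x 34 mm (a small metal hook sticks 12 mm out at -x), 58 mm tall. Origin: centre of the case's underside. Not to be moved.
- tack_tin: Bystander, loose: round closed aluminium tack tin, 62 mm across, 32 mm tall (bigger and taller than the glide). Origin: centre of its underside. Not to be moved.
Mind the look-alikes: they are no part of the job. What is shaped like the square_leg but green or purple is not meant.

How it is judged:
At the end, for the whole second after the job is handed in: Round leg, bun foot and square leg within 12 mm of their plates' centres along and across the rail, block within 15 mm of the long rail's middle, glide within 10 mm of the block's centre. Heights within 4 mm, upright within 0.1 rad, block and square leg square within 0.2 rad, all at rest (x of round_leg in the frame of long_rail between -0.012 and 0.012 m and y of round_leg in the frame of long_rail between 0.108 and 0.132 m and z of round_leg in the frame of long_rail between 0.022 and 0.03 m and angle between each of round_leg, bun_foot, block_foot, glide, square_leg's own z axis and vertical below 0.1 rad and linear speed of each of round_leg, bun_foot, block_foot, glide, square_leg below 0.02 m/s and angular speed of each of round_leg, bun_foot, block_foot, glide, square_leg below 0.2 rad/s and x of bun_foot in the frame of long_rail between -0.012 and 0.012 m and y of bun_foot in the frame of long_rail between -0.132 and -0.108 m and z of bun_foot in the frame of long_rail between 0.022 and 0.03 m and x of block_foot in the frame of long_rail between -0.015 and 0.015 m and y of block_foot in the frame of long_rail between -0.015 and 0.015 m and z of block_foot in the frame of long_rail between 0.02 and 0.028 m and (angle between the x axis of block_foot and the x axis of long_rail, either way round below 0.2 rad or angle between the x axis of block_foot and the x axis of long_rail, either way round above 1.37 rad) and horizontal distance between glide and block_foot below 0.01 m and z of glide in the frame of long_rail between 0.06 and 0.068 m and x of square_leg in the frame of short_rail between -0.012 and 0.012 m and y of square_leg in the frame of short_rail between -0.012 and 0.012 m and z of square_leg in the frame of short_rail between 0.022 and 0.03 m and (angle between the x axis of square_leg and the x axis of short_rail, either way round below 0.2 rad or angle between the x axis of square_leg and the x axis of short_rail, either way round above 1.37 rad)); the robot touches nothing.
It fails at once if the glue jar is pushed more than 25 mm or knocked over (distance of glue_jar from where it was at the start of the episode above 0.025 m or angle between glue_jar's own z axis and vertical above 0.5 rad).
It fails at once if the tape measure is pushed more than 25 mm or knocked over (distance of tape_measure from where it was at the start of the episode above 0.025 m or angle between tape_measure's own z axis and vertical above 0.5 rad).
It fails at once if the tack tin is pushed more than 25 mm or knocked over (distance of tack_tin from where it was at the start of the episode above 0.025 m or angle between tack_tin's own z axis and vertical above 0.5 rad).
It also fails if it takes over 136 s, if anything falls off the work surface, if the arm or the gripper's body presses on something with over 40 N, if the wrist force passes 120 N, or if a joint passes its speed limit or range.

## Working session

There is one attempt and no reset: what is moved stays moved. The work goes in short steps, Python scripts to look and compute and a shell command to move; the robot and the scene stay as the last step left them, time stands still between calls to the robot, and variables do not carry over. Pictures are saved under pics/ and viewed, about 12 in all and at most 16, crops included, and the job is handed in when it is done.

```bash
mkdir -p pics; ls; python3 - <<'E'
from workcell import telemetry, vision, job, env
import cv2
for n in("scene","top"):
    im=vision.camera(n); cv2.imwrite(f"pics/{n}0.png",im[:,:,::-1])
    c=vision.get_calibration(n); print(n,{k:(v.tolist() if hasattr(v,'tolist') else v) for k,v in c.items()})
print(telemetry.get_obs(), env.tcp_to_grasp)
E
```

```text
pics
scene {'fx': 397.98135985082223, 'fy': 397.98135985082223, 'cx': 260.357161447582, 'cy': 195.9367800742763, 'R': [[-0.7650545542843545, 0.6439597976094933, -0.002703337105926123], [0.4164225408289161, 0.49151873208672536, -0.7648539752772728], [-0.4912064702936612, -0.5862807476547375, -0.6441980196112406]], 't': [0.4763552814477115, -0.1677513964317077, 1.4141744626322141]}
top {'fx': 346.4749951480822, 'fy': 346.4749951480822, 'cx': 257.71031492672324, 'cy': 189.52690637297712, 'R': [[-0.11279120002486677, -0.9936091412201062, 0.00436115590107483], [-0.9704120626308462, 0.10921275596824992, -0.21534391710555928], [0.21349139068706488, -0.028521017121808188, -0.9765285339839489]], 't': [-0.009992183481678454, 0.5668101444882414, 0.8380040227511246]}
{'clock': 0.1, 'joint_pos': array([ 1.06582231,  0.52193712, -0.03631162,  1.59996211,  0.02120958,
        1.02111491, -0.11279944]), 'qd': array([ 6.10141854e-04, -2.10548579e-03,  4.07014366e-04, -1.24659475e-04,
        6.15697249e-06,  1.06164530e-03, -3.13872359e-04]), 'joint_torque': array([ 5.83021130e-03, -9.28496003e+01,  1.98525421e+00, -3.70539558e+01,
        1.82613661e-02,  5.26346281e-03,  1.11434846e-05]), 'eef_pos': array([ 0.26307885, -0.56658916,  0.23079027]), 'tcp_rot': array([-3.06669407e+00, -6.77332870e-01,  4.87024488e-04]), 'ft_force': array([ 0.51483562, -0.41128307, -0.31982018]), 'wrist_torque': array([ 0.01548907,  0.04251594, -0.05953231]), 'opening': 0.08530399188533232} 0.0187
```

View pics/scene0.png

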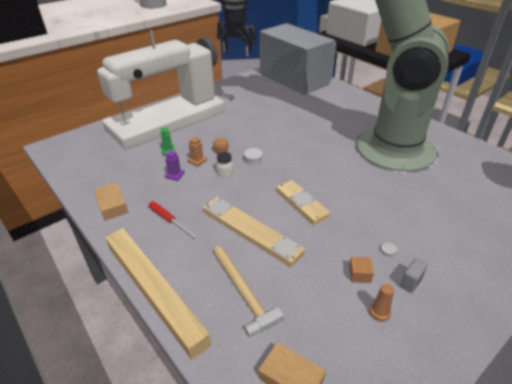

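View pics/top0.png

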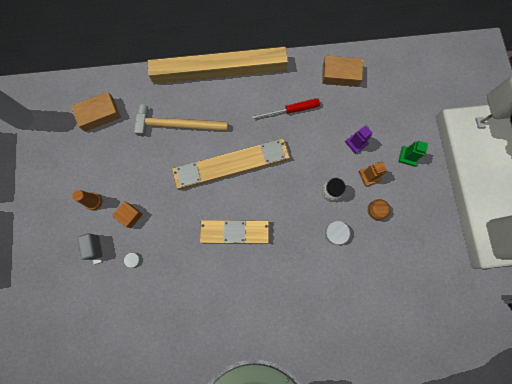

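The top view shows:
- **To place:** round leg (88,200), block (126,214), glide (132,260), bun (379,210).
- **Bystanders:** tape measure (90,246), jar (335,188), tin (338,233).
- **Rails:** long rail from (175,175) to (288,150), short rail around (235,232).
- **Square-leg candidates:** brown (373,173), purple (359,139) and green (414,152). The brown one is meant, because the task rules out green and purple.

```bash
cat > h.py <<'E'
from workcell import telemetry, vision, job, env
import cv2, numpy as np
from scipy.spatial.transform import Rotation as Ro
def ray(c,u,v):
    R=np.array(c["R"]);t=np.array(c["t"])
    d=R.T@np.array([(u-c["cx"])/c["fx"],(v-c["cy"])/c["fy"],1.]);return -R.T@t,d/np.linalg.norm(d)
def onz(c,uv,z):
    o,d=ray(c,*uv);return o+d*(z-o[2])/d[2]
def tri(c1,p1,c2,p2):
    A=np.zeros((3,3));b=np.zeros(3);L=[ray(c1,*p1),ray(c2,*p2)]
    for o,d in L:
        P=np.eye(3)-np.outer(d,d);A+=P;b+=P@o
    X=np.linalg.solve(A,b);return X,[float(np.linalg.norm(np.cross(X-o,d))) for o,d in L]
def proj(c,X):
    q=np.array(c["R"])@np.array(X)+np.array(c["t"]);return np.array([c["fx"]*q[0]/q[2]+c["cx"],c["fy"]*q[1]/q[2]+c["cy"]])
def tool(X):
    "offset of world point X from TCP in tool axes, mm"
    o=telemetry.get_obs();return np.round(Ro.from_rotvec(o["tcp_rot"]).inv().apply(np.array(X)-o["eef_pos"])*1000,1)
E
python3 - <<'E'
from h import *
np.set_printoptions(precision=4,suppress=True)
for n in("scene","top"):
    im=cv2.imread(f"pics/{n}0.png");h=cv2.cvtColor(im,cv2.COLOR_BGR2HSV);c=vision.get_calibration(n)
    for nm,lo,hi in(("brown",(5,150,60),(14,255,255)),("wood",(15,70,100),(28,255,255))):
        m=cv2.inRange(h,lo,hi); 
        cs,_=cv2.findContours(m,cv2.RETR_EXTERNAL,cv2.CHAIN_APPROX_NONE)
        for k in cs:
            a=cv2.contourArea(k)
            if a<80: continue
            r=cv2.minAreaRect(k);p=np.array(r[0])
            z=.024 if nm=="wood" else .03
            print(n,nm,a,np.round(p),"size",np.round(r[1],1),"bbox",cv2.boundingRect(k),onz(c,p,z)[:2], onz(c,cv2.boxPoints(r)[0],z)[:2] if nm=="wood" else "",onz(c,cv2.boxPoints(r)[1],z)[:2] if nm=="wood" else "",onz(c,cv2.boxPoints(r)[2],z)[:2] if nm=="wood" else "")
    for p in ([(389,249),(253,156)] if n=="scene" else [(132,260),(338,233)]): print(n,p,h[p[1],p[0]],onz(c,p,.012))
    big=cv2.resize(im[130:275,60:210] if n=="top" else im[130:190,150:280],None,fx=4,fy=4,interpolation=cv2.INTER_CUBIC)
    big=cv2.resize(im[115:255,310:440],None,fx=4,fy=4,interpolation=cv2.INTER_CUBIC) if n=="top" else big
    cv2.imwrite(f"pics/{n}1.png",big)
E
```

```text
scene brown 11921.5 [ 74. 130.] size [197. 149.] bbox (0, 32, 150, 198) [ 0.8339 -0.8062]   
scene brown 535.0 [187.  31.] size [20.2 63.3] bbox (155, 15, 62, 26) [-0.0782 -1.497 ]   
scene wood 1671.5 [291. 373.] size [60.  40.2] bbox (259, 344, 66, 40) [0.8482 0.3599] [0.9048 0.3187] [0.8269 0.2891] [0.7912 0.4014]
scene wood 679.5 [238. 281.] size [80.7  9.7] bbox (214, 247, 51, 69) [0.7905 0.1175] [ 0.7823 -0.0036] [ 0.7556 -0.0055] [0.7975 0.2219]
scene wood 3610.5 [159. 291.] size [149.   28.5] bbox (106, 229, 104, 130) [0.948  0.0208] [ 0.9794 -0.2198] [ 0.9046 -0.2408] [0.9234 0.2098]
scene wood 1346.0 [253. 230.] size [108.1  21.5] bbox (204, 206, 100, 60) [0.6569 0.0104] [ 0.7198 -0.1439] [ 0.6486 -0.1901] [0.6002 0.1493]
scene wood 683.5 [111. 200.] size [32.  24.6] bbox (95, 183, 32, 36) [ 0.897  -0.3558] [ 0.9157 -0.4363] [ 0.8441 -0.4313] [ 0.8795 -0.2802]
scene wood 656.5 [303. 202.] size [56.6 19.3] bbox (277, 181, 52, 44) [0.4722 0.0131] [ 0.4973 -0.0789] [ 0.4186 -0.106 ] [0.4488 0.099 ]
scene wood 257.0 [502. 104.] size [24. 18.] bbox (493, 92, 19, 25) [-0.5751  0.
[... 1720 characters left out ...]
] [0.6679 0.0866] [ 0.7002 -0.1061] [ 0.6404 -0.1142]
top wood 576.5 [186. 123.] size [82.4  8.4] bbox (145, 118, 83, 12) [0.7837 0.1051] [0.7913 0.2213] [0.8166 0.2188] [ 0.7761 -0.0115]
top wood 843.5 [ 93. 109.] size [22.4 40.7] bbox (71, 92, 45, 35) [0.8572 0.3659] [0.874 0.431] [0.9081 0.3225] [0.8405 0.3011]
top wood 776.0 [343.  67.] size [39.3 21.6] bbox (324, 56, 39, 24) [ 0.9076 -0.366 ] [ 0.8845 -0.3017] [ 0.9537 -0.3174] [ 0.9311 -0.4311]
top wood 2053.0 [217.  61.] size [ 15.9 140. ] bbox (147, 47, 141, 29) [0.9702 0.0006] [0.9969 0.2066] [ 0.9962 -0.2078] [ 0.9435 -0.2054]
top (132, 260) [ 69   9 189] [0.4218 0.2739 0.012 ]
top (338, 233) [101  11 186] [ 0.4308 -0.2749  0.012 ]
```

View pics/top1.png

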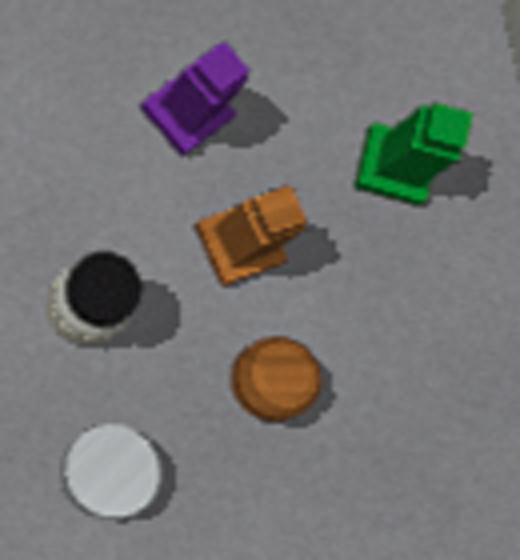

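The crop confirms it. The square leg meant is the brown one at crop (250,235), i.e. top (373,173). The purple and green ones are the look-alikes. Next I measure the rails and plates, and triangulate the heights.

```bash
python3 - <<'E'
from h import *
np.set_printoptions(precision=4,suppress=True)
C={};P={}
for n,rois in(("scene",{"long":(195,195,115,75),"short":(270,172,65,56)}),("top",{"long":(168,135,126,57),"short":(195,214,80,35)})):
    im=cv2.imread(f"pics/{n}0.png");h=cv2.cvtColor(im,cv2.COLOR_BGR2HSV);C[n]=c=vision.get_calibration(n)
    for r,(x,y,w,hh) in rois.items():
        m=cv2.inRange(h[y:y+hh,x:x+w],(12,60,60),(30,255,255))
        hull=cv2.convexHull(cv2.findNonZero(m)); inner=np.zeros_like(m);cv2.fillConvexPoly(inner,hull,255)
        s=inner&cv2.inRange(h[y:y+hh,x:x+w],(0,0,100),(180,60,255)); s=cv2.morphologyEx(s,cv2.MORPH_OPEN,np.ones((3,3)))
        k,_,st,ce=cv2.connectedComponentsWithStats(s)
        for i in range(1,k):
            if st[i,4]<60: continue
            p=ce[i]+(x,y);P.setdefault((r,n),[]).append(p);print(n,r,"plate",st[i],p,onz(c,p,.026))
        q=cv2.approxPolyDP(hull,4,True)[:,0]+(x,y); print(" hull",[(a.tolist(),onz(c,a,.024)[:2].round(3).tolist()) for a in q])
for r in("long","short"):
    for a in P[r,"scene"]:
        for b in P[r,"top"]:
            X,e=tri(C["scene"],a,C["top"],b)
            if e[0]<.01: print(r,X,e)
im=cv2.imread("pics/scene0.png")
a=cv2.resize(im[125:185,150:270],None,fx=5,fy=5,interpolation=cv2.INTER_CUBIC);b=cv2.resize(im[235:325,340:460],None,fx=5,fy=5,interpolation=cv2.INTER_CUBIC)
cv2.imwrite("pics/s2.png",cv2.resize(np.vstack([a,b]),None,fx=.8,fy=.8))
E
```

```text
scene long plate [  11    0  103   64 2842] [269.9543 218.6773] [0.5936 0.0069 0.026 ]
scene long plate [ 95   1  17  11 100] [298.1 201.1] [0.4822 0.0038 0.026 ]
scene long plate [  10   19   82   56 1827] [239.6552 247.7159] [0.724  0.0382 0.026 ]
 hull [([303, 253], [0.611, 0.155]), ([290, 266], [0.666, 0.164]), ([225, 269], [0.793, 0.069]), ([214, 252], [0.782, 0.006]), ([203, 207], [0.707, -0.156]), ([215, 198], [0.658, -0.166]), ([291, 195], [0.477, -0.031]), ([309, 204], [0.465, 0.032])]
scene short plate [ 20  18  25  17 264] [301.9659 198.2159] [0.4645 0.0019 0.026 ]
 hull [([328, 217], [0.464, 0.105]), ([313, 224], [0.516, 0.097]), ([277, 187], [0.484, -0.086]), ([293, 181], [0.426, -0.076]), ([329, 212], [0.447, 0.092])]
top long plate [ 94   6  22  22 365] [272.3315 150.989 ] [ 0.6741 -0.1272  0.026 ]
top long plate [  9  28  23  23 394] [188.0635 173.736 ] [0.635  0.1092 0.026 ]
 hull [([289, 156], [0.655, -0.172]), ([182, 189], [0.595, 0.129]), ([176, 187], [0.602, 0.145]), ([172, 170], [0.651, 0.152]), ([280, 139], [0.707, -0.153])]
top short plate [ 29   6  21  22 419] [234.2267 230.6993] [ 0.4665 -0.0007  0.026 ]
 hull [([268, 242], [0.427, -0.086]), ([200, 242], [0.447, 0.091]), ([201, 220], [0.505, 0.084]), ([268, 221], [0.482, -0.092])]
long [0.5932 0.0947 0.1498] [0.009010104152726335, 0.009010104152726472]
short [0.4655 0.0006 0.026 ] [0.0016318749918240029, 0.0016318749918240174]
```

View pics/s2.png

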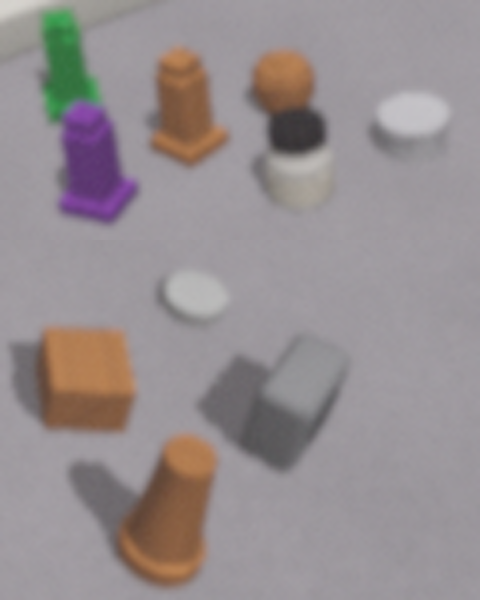

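```bash
python3 - <<'E'
from h import *
np.set_printoptions(precision=4,suppress=True)
s=vision.get_calibration("scene");t=vision.get_calibration("top")
for n,a,b in(("sq tip",(195,139.5),(380.2,167.5)),("bun top",(221.2,141.5),(380.8,209.5)),("glide",(389.2,248.5),(132,260)),("block top",(361.7,263.7),(125.5,213)),("round tip",(387.5,288.8),(79.5,195.5))): print(n,*tri(s,a,t,b))
c=vision.get_calibration("wrist");R=Ro.from_rotvec(telemetry.get_obs()["tcp_rot"])
print("cam in tool mm",tool(-c["R"].T@c["t"]),"fwd in tool",R.inv().apply(c["R"][2]),"right",R.inv().apply(c["R"][0]),c["fx"])
print("to view right area",tool([.5,-.39,.30]))
E
```

```text
sq tip [ 0.5771 -0.3892  0.0874] [0.002284397221167734, 0.0022843972211676793]
bun top [ 0.4758 -0.389   0.0382] [0.002216867033594264, 0.002216867033594255]
glide [0.4203 0.2776 0.0083] [0.0028963861401339044, 0.0028963861401338866]
block top [0.5413 0.2785 0.0411] [0.0025530721920424093, 0.002553072192042484]
round tip [0.5899 0.3768 0.0852] [0.003471827024504698, 0.0034718270245048272]
cam in tool mm [  70.3    0.2 -142.4] fwd in tool [-0.2788 -0.      0.9604] right [-0.0014  1.     -0.0004] 276.3126356250138
to view right area [289.3 -60.4 -69.2]
```

```bash
python3 -m jog '40 -8 -10 5;80 -16 -25 10;120 -24 -40 15;160 -32 -55 20;200 -40 -69 25;240 -50 -69 25;270 -57 -69 25;289 -60 -69 25;289 -60 -69 25;289 -60 -69 25' && python3 - <<'E'
from h import *
print(telemetry.get_obs()["eef_pos"],telemetry.get_obs()["tcp_rot"])
c=vision.get_calibration("wrist");im=vision.camera("wrist");cv2.imwrite("pics/w1.png",im[:,:,::-1]);np.save("pics/w1.npy",c,allow_pickle=True)
E
```

```text
clock: 0.93
eef_pos: [0.5008, -0.3897, 0.2997]
tcp_rot: [-3.141, -0.001, 0.001]
ft_force: [-0.5, -0.5, -0.0]
opening: 0.0855
[ 0.50083766 -0.38966328  0.29974369] [-3.14102692e+00 -1.06004962e-03  1.16767788e-03]
```

View pics/w1.png

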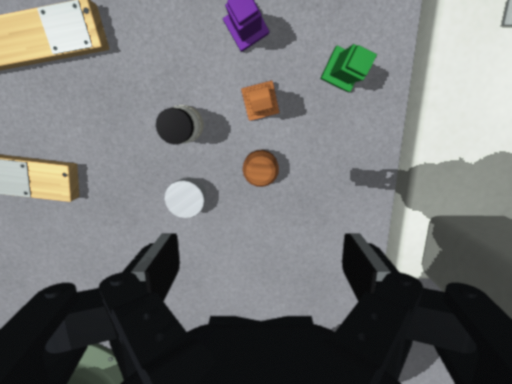

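The wrist view shows bun (260,168), brown square leg (260,101), jar (175,125), tin (184,199), with the purple and green look-alikes clear of both targets. I'll measure the bun and leg now.

```bash
python3 - <<'E'
from h import *
np.set_printoptions(precision=4,suppress=True)
c=np.load("pics/w1.npy",allow_pickle=True).item();im=cv2.imread("pics/w1.png");h=cv2.cvtColor(im,cv2.COLOR_BGR2HSV)
m=cv2.inRange(h,(5,130,50),(14,255,255));m[230:]=0
for k in cv2.findContours(m,cv2.RETR_EXTERNAL,cv2.CHAIN_APPROX_NONE)[0]:
    if cv2.contourArea(k)<100: continue
    (u,v),r=cv2.minEnclosingCircle(k);q=cv2.minAreaRect(k)
    print(cv2.contourArea(k),(u,v),r,q,onz(c,q[0],.025),[onz(c,p[0],.014)[:2].round(4).tolist() for p in cv2.approxPolyDP(cv2.convexHull(k),3,True)], cv2.approxPolyDP(cv2.convexHull(k),3,True)[:,0].tolist())
    t=vision.get_calibration("top")
# tip: bright part
print([h[y,x].tolist() for x,y in((262,98),(262,90),(250,110),(262,112),(260,150))])
cv2.imwrite("pics/w1c.png",cv2.resize(im[60:200,220:300],None,fx=4,fy=4,interpolation=cv2.INTER_CUBIC))
X,e=tri(c,(260.5,168),vision.get_calibration("top"),(379.3,209.9));print("bun mid",X,e)
E
```

```text
890.5 (260.3863525390625, 168.0) 17.432161331176758 ((260.5, 168.0), (34.0, 33.0), 90.0) [ 0.4812 -0.39    0.025 ] [[0.5058, -0.3954], [0.4948, -0.4111], [0.4723, -0.4162], [0.4559, -0.4052], [0.4509, -0.3843], [0.4609, -0.3684], [0.4869, -0.364], [0.5011, -0.3736]] [[264, 151], [274, 158], [277, 172], [270, 182], [257, 185], [247, 179], [244, 163], [250, 154]]
935.0 (260.06048583984375, 100.25054168701172) 21.27814483642578 ((260.4706115722656, 100.3823471069336), (32.49977111816406, 31.28709602355957), 75.96376037597656) [ 0.5806 -0.39    0.025 ] [[0.6063, -0.4053], [0.5657, -0.4162], [0.5541, -0.3742], [0.5967, -0.363]] [[271, 82], [278, 111], [250, 119], [242, 89]]
[[13, 158, 184], [13, 160, 185], [13, 158, 187], [12, 162, 96], [10, 80, 93]]
bun mid [ 0.4796 -0.391   0.0235] [0.0016089262018271111, 0.0016089262018270253]
```

View pics/w1c.png

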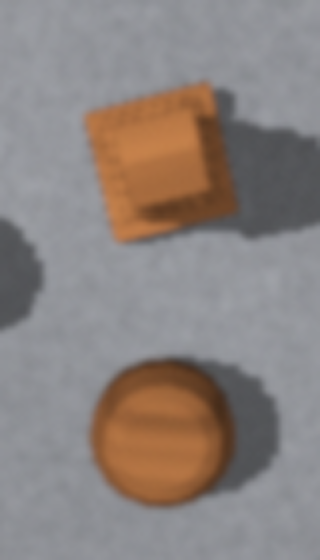

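Bun is at (0.4805,-0.3905). The square leg is at (0.5805,-0.390), turned about +15°. Going for the bun.

```bash
python3 -m jog '-20 1 40 0;-20 1 80 0;-20 1 120 0;-20 1 160 0;-20 1 200 0;-20 1 235 0;-20 1 265 0;-20 1 285 0;-20 1 295 0;-20 1 295 0' 85 && python3 -m jog '0 0 0 0;0 0 0 0;0 0 0 0;0 0 0 0;0 0 0 0;0 0 0 0;0 0 0 0;0 0 0 0' 0 50
```

```text
clock: 1.82
eef_pos: [0.4783, -0.3918, 0.0034]
tcp_rot: [-3.14, 0.004, 0.004]
ft_force: [0.5, 0.7, -0.2]
opening: 0.0851
clock: 2.48
eef_pos: [0.4807, -0.3924, 0.0074]
tcp_rot: [3.14, -0.003, 0.003]
ft_force: [-3.4, 1.0, 11.5]
opening: 0.0546
```

```bash
python3 -m jog '0 0 -30 0;0 0 -70 0;0 0 -110 0;0 0 -150 0;25 -34 -170 0;50 -68 -170 0;73 -100 -170 0;96 -132 -170 0;119 -164 -170 0;142 -196 -170 0' && python3 -m jog '23 -30 0 0;43 -57 0 0;52 -68 0 0;52 -68 0 0;52 -68 0 0' && python3 - <<'E'
from h import *
print(telemetry.get_obs()["eef_pos"],telemetry.get_obs()["tcp_rot"])
c=vision.get_calibration("wrist");im=vision.camera("wrist");cv2.imwrite("pics/w2.png",im[:,:,::-1]);np.save("pics/w2.npy",c,allow_pickle=True)
E
```

```text
clock: 3.32
eef_pos: [0.6236, -0.194, 0.177]
tcp_rot: [3.141, -0.002, 0.003]
ft_force: [0.4, 0.6, -1.1]
opening: 0.0542
clock: 3.73
eef_pos: [0.6747, -0.1275, 0.1761]
tcp_rot: [3.141, -0.001, 0.001]
ft_force: [-0.3, -0.4, -1.0]
opening: 0.0539
[ 0.67474455 -0.1275336   0.17613022] [ 3.14127321e+00 -5.77575865e-04  1.39278046e-03]
```

View pics/w2.png

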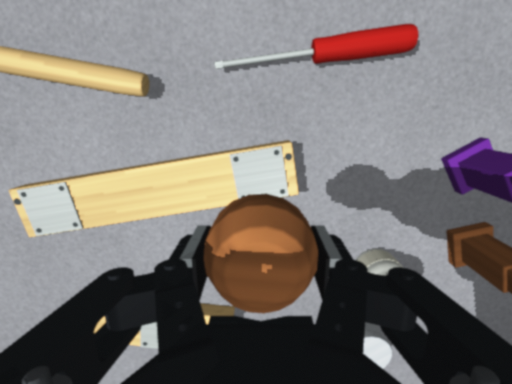

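The bun is held upright at (260,253), and the long rail is in view from (12,190) to (298,192). I'll measure the rail's edges and plates from here.

```bash
python3 - <<'E'
from h import *
np.set_printoptions(precision=4,suppress=True)
c=np.load("pics/w2.npy",allow_pickle=True).item();im=cv2.imread("pics/w2.png");h=cv2.cvtColor(im,cv2.COLOR_BGR2HSV)
m=cv2.inRange(h,(14,50,60),(30,255,255));m[:120]=0;m[242:]=0;m[:,310:]=0
m[193:,200:]=0
m=cv2.morphologyEx(m,cv2.MORPH_OPEN,np.ones((3,3)))
hull=cv2.convexHull(cv2.findNonZero(m));q=cv2.approxPolyDP(hull,5,True)[:,0]
W=np.array([onz(c,p,.024)[:2] for p in q]);print(q.tolist(),W)
# mid-line of plates: grey inside hull, plate edges from two seams
f=np.zeros_like(m);cv2.fillConvexPoly(f,hull,255)
s=f&cv2.inRange(h,(0,0,120),(180,50,255));s=cv2.morphologyEx(s,cv2.MORPH_OPEN,np.ones((3,3)))
for k in cv2.findContours(s,cv2.RETR_EXTERNAL,cv2.CHAIN_APPROX_NONE)[0]:
    if cv2.contourArea(k)>200:
        r=cv2.minAreaRect(k);print(r,onz(c,r[0],.026),[onz(c,p,.026)[:2].round(4).tolist() for p in cv2.boxPoints(r)])
E
```

```text
[[298, 192], [34, 236], [9, 192], [282, 141], [292, 143]] [[ 0.6544 -0.1698]
 [ 0.6013  0.1368]
 [ 0.6551  0.1523]
 [ 0.7109 -0.1508]
 [ 0.7088 -0.1615]]
((49.555999755859375, 209.30801391601562), (50.53514099121094, 57.869449615478516), 79.69515228271484) [0.6352 0.1099 0.026 ] [[0.6584, 0.1413], [0.6701, 0.0763], [0.611, 0.0771], [0.598, 0.1457]]
((259.0733947753906, 174.0728302001953), (49.6474494934082, 52.58061599731445), 80.31121826171875) [ 0.6755 -0.1265  0.026 ] [[0.6975, -0.0945], [0.7068, -0.1495], [0.6526, -0.1598], [0.6423, -0.102]]
```

```bash
python3 -m jog '0 0 40 0;0 0 80 0;0 0 110 0;0 0 130 0;0 0 137 0;0 0 141 0;0 0 143 0;0 0 143 0;0 0 143 0' && python3 -m jog '0 0 0 0;0 0 0 0;0 0 0 0;0 0 0 0;0 0 0 0;0 0 0 0' 85 && python3 -m jog '0 0 -40 0;0 0 -80 0;0 0 -120 0;0 0 -160 0;0 0 -200 0;-20 20 -240 -4;-40 60 -250 -8;-70 95 -250 -12;-90 130 -250 -15;-90 130 -250 -15' 
```

```text
clock: 4.53
eef_pos: [0.6753, -0.1286, 0.0341]
tcp_rot: [3.141, -0.003, 0.004]
ft_force: [0.1, 0.3, -0.5]
opening: 0.0538
clock: 5.03
eef_pos: [0.6745, -0.128, 0.0323]
tcp_rot: [-3.142, 0.002, -0.0]
ft_force: [-0.8, 0.7, -0.4]
opening: 0.085
clock: 5.87
eef_pos: [0.5805, -0.2642, 0.2832]
tcp_rot: [3.113, 0.403, -0.001]
ft_force: [-0.3, 0.1, -0.4]
opening: 0.0848
```

```bash
python3 -m jog '-10 35 0 0;-20 70 0 0;-30 105 0 0;-39 127 0 0;-39 127 0 0;-39 127 0 0;-39 127 0 0' && python3 - <<'E'
from h import *
np.set_printoptions(precision=4,suppress=True)
c=vision.get_calibration("wrist");im=vision.camera("wrist")[:,:,::-1];cv2.imwrite("pics/w3.png",im);h=cv2.cvtColor(im,cv2.COLOR_BGR2HSV)
m=cv2.inRange(h,(5,130,50),(14,255,255))
for k in cv2.findContours(m,cv2.RETR_EXTERNAL,cv2.CHAIN_APPROX_NONE)[0]:
    if cv2.contourArea(k)<100: continue
    W=[onz(c,p[0],.014)[:2].round(4).tolist() for p in cv2.approxPolyDP(cv2.convexHull(k),4,True)]
    print(cv2.contourArea(k),cv2.minAreaRect(k),W,np.mean(W,0))
print("tcp->leg",tool([.5805,-.390,.06]))
E
```

```text
clock: 6.45
eef_pos: [0.5795, -0.3899, 0.282]
tcp_rot: [-3.114, -0.408, 0.0]
ft_force: [0.2, 0.7, 0.4]
opening: 0.0848
233.0 ((504.5, 301.0), (36.0, 13.0), 90.0) [[0.4101, -0.8997], [0.4292, -0.8637], [0.4775, -0.8624]] [ 0.4389 -0.8753]
952.0 ((261.0, 157.0), (34.0, 30.0), 90.0) [[0.6082, -0.4046], [0.5643, -0.4153], [0.5489, -0.3816], [0.5973, -0.3633]] [ 0.5797 -0.3912]
2088.0 ((71.60000610351562, 29.299999237060547), (61.26826477050781, 44.72135925292969), 26.56505012512207) [[0.697, -0.0742], [0.7084, -0.0952], [0.7035, -0.1213], [0.6854, -0.1399], [0.6665, -0.1391], [0.652, -0.1229], [0.6545, -0.0842], [0.674, -0.0688]] [ 0.6802 -0.1057]
tcp->leg [  0.6   0.8 222.2]
```

View pics/w3.png

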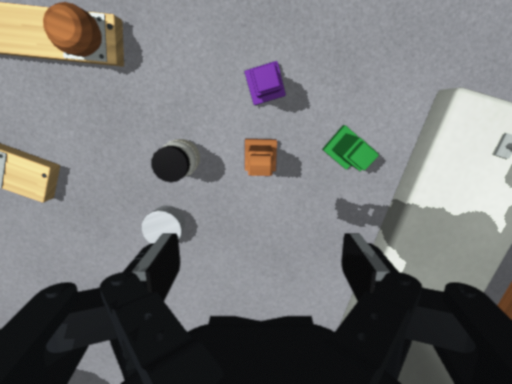

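```bash
python3 -m jog '0 0 40 0;0 0 80 0;0 0 120 0;0 0 160 0;0 0 190 0;0 0 215 0;0 0 235 0;0 0 244 0;0 0 246 0;0 0 246 0' && python3 -m jog '0 0 0 0;0 0 0 0;0 0 0 0;0 0 0 0;0 0 0 0;0 0 0 0;0 0 0 0;0 0 0 0' 0 50 && python3 -m jog '0 0 -20 0;0 0 -50 0;0 0 -90 0;0 0 -130 0;0 0 -165 0;0 0 -200 0;0 0 -200 0;0 0 -200 0'; python3 -c "
from h import *
o=telemetry.get_obs();print(o['eef_pos'],o['tcp_rot'],tool([.4655,0,.2]))"
```

```text
clock: 7.33
eef_pos: [0.5798, -0.3901, 0.0367]
tcp_rot: [-3.115, -0.409, -0.0]
ft_force: [-0.3, 0.2, 0.6]
opening: 0.0849
clock: 8.0
eef_pos: [0.5796, -0.3908, 0.0371]
tcp_rot: [3.115, 0.407, 0.001]
ft_force: [-0.8, 2.4, 8.1]
opening: 0.0312
clock: 8.67
eef_pos: [0.5799, -0.391, 0.2385]
tcp_rot: [3.113, 0.407, 0.004]
ft_force: [0.2, -0.0, -1.8]
opening: 0.0317
[ 0.57989285 -0.39102738  0.2384607 ] [3.11291968 0.40712494 0.00438433] [ -10.1 -407.4   37.4]
```

```bash
python3 -m jog '-1 -40 0 3;-2 -80 0 6;-3 -120 0 9;-4 -160 0 12;-5 -200 0 15;-6 -240 0 18;-7 -280 0 21;-8 -320 0 23;-9 -360 0 23;-10 -395 0 23' && python3 -m jog '-4 -11 0 0;-4 -11 0 0;-4 -11 0 0;-4 -11 0 0' && python3 - <<'E'
from h import *
np.set_printoptions(precision=4,suppress=True)
c=vision.get_calibration("wrist");im=vision.camera("wrist")[:,:,::-1];cv2.imwrite("pics/w4.png",im);np.save("pics/w4.npy",c,allow_pickle=True)
print(tool([.4655,0,.2]))
E
```

```text
clock: 9.5
eef_pos: [0.4663, -0.0093, 0.2354]
tcp_rot: [3.134, -0.221, -0.003]
ft_force: [1.6, 0.8, -0.9]
opening: 0.0316
clock: 9.83
eef_pos: [0.4654, -0.0008, 0.2357]
tcp_rot: [3.133, -0.223, -0.002]
ft_force: [-0.0, -1.3, -0.7]
opening: 0.0313
[-0.1 -1.  35.8]
```

View pics/w4.png

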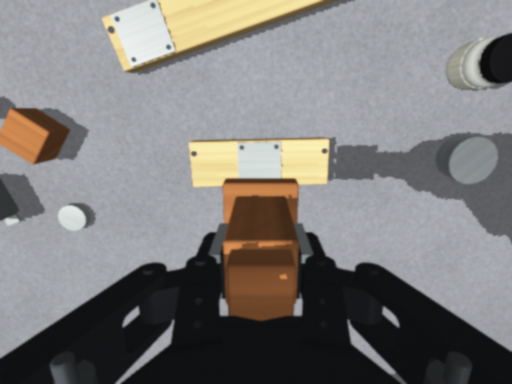

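The leg is upright in hand with its foot at about (260,190). The short rail's corners are at about (190,142), (329,139), (328,184), (193,187).

```bash
python3 - <<'E'
from h import *
np.set_printoptions(precision=4,suppress=True)
c=np.load("pics/w4.npy",allow_pickle=True).item();im=cv2.imread("pics/w4.png");h=cv2.cvtColor(im,cv2.COLOR_BGR2HSV)
m=cv2.inRange(h,(14,50,60),(30,255,255));m[:120]=0;m[200:]=0;m[:,:150]=0;m[:,360:]=0
m=cv2.morphologyEx(m,cv2.MORPH_OPEN,np.ones((3,3)))
r=cv2.minAreaRect(cv2.findNonZero(m));print(r)
W=np.array([onz(c,p,.024)[:2] for p in cv2.boxPoints(r)]);print(W,W.mean(0))
q=cv2.approxPolyDP(cv2.convexHull(cv2.findNonZero(m)),4,True)[:,0];print(q.tolist(),np.array([onz(c,p,.024)[:2] for p in q]))
r0=h[138:180,190:330];s=cv2.inRange(r0,(0,0,120),(180,50,255));s[-3:]=0;s=cv2.morphologyEx(s,cv2.MORPH_OPEN,np.ones((5,5)))
k,_,st,ce=cv2.connectedComponentsWithStats(s)
print(st,[ (x+st[i,2]/2+190) for i,x in enumerate(st[:,0])])
print(telemetry.get_obs()["tcp_rot"])
E
```

```text
((259.3450927734375, 161.91131591796875), (46.64334487915039, 140.2156982421875), 88.83085632324219)
[[ 0.5083  0.0845]
 [ 0.4864 -0.0921]
 [ 0.4249 -0.0888]
 [ 0.4477  0.0964]] [ 0.4668 -0.    ]
[[329, 139], [326, 183], [192, 184], [191, 141]] [[ 0.4841 -0.092 ]
 [ 0.4268 -0.0838]
 [ 0.4509  0.0927]
 [ 0.5067  0.0819]]
[[   0    0  140   42 4410]
 [   0    0    9    3   27]
 [  47    4   44   35 1443]] [np.float64(260.0), np.float64(194.5), np.float64(259.0)]
[ 3.1332 -0.2236 -0.0013]
```

```bash
python3 -m jog '1 -1 40 -1;1 -1 80 -1;1 -1 115 -1;1 -1 140 -1;1 -1 158 -1;1 -1 166 -1;1 -1 170 -1;1 -1 172 -1;1 -1 172 -1;1 -1 172 -1' && python3 -m jog '0 0 0 0;0 0 0 0;0 0 0 0;0 0 0 0;0 0 0 0;0 0 0 0' 85 && python3 -m jog '0 0 -40 0;0 0 -80 0;0 0 -120 0;0 0 -160 0;0 0 -200 0;0 0 -230 0;0 0 -230 0;0 0 -230 0' && python3 -c "
from h import *
o=telemetry.get_obs();print(o['eef_pos'],o['tcp_rot'],tool([.5,.30,.29]))"
```

```text
clock: 10.72
eef_pos: [0.4673, 0.0007, 0.0652]
tcp_rot: [-3.135, 0.195, -0.002]
ft_force: [0.1, 0.7, -0.2]
opening: 0.0317
clock: 11.22
eef_pos: [0.4668, 0.0009, 0.0644]
tcp_rot: [-3.136, 0.194, -0.0]
ft_force: [-0.6, -0.2, 0.7]
opening: 0.0852
clock: 11.88
eef_pos: [0.4672, 0.0009, 0.2957]
tcp_rot: [-3.135, 0.194, -0.005]
ft_force: [0.1, 0.9, -0.9]
opening: 0.0848
[0.46722064 0.00087997 0.29569501] [-3.13506206  0.19425626 -0.00479343] [  -4.4 -300.9    5.9]
```

Square leg released. Next I view the left group from above.

```bash
python3 -m jog '0 -40 0 0;0 -80 0 0;-1 -120 0 0;-2 -160 0 0;-3 -200 0 0;-4 -240 0 0;-4 -275 0 0;-4 -300 0 0;-4 -300 0 0;-4 -300 0 0' && python3 - <<'E'
from h import *
np.set_printoptions(precision=4,suppress=True)
c=vision.get_calibration("wrist");im=vision.camera("wrist")[:,:,::-1];cv2.imwrite("pics/w5.png",im);np.save("pics/w5.npy",c,allow_pickle=True)
h=cv2.cvtColor(im,cv2.COLOR_BGR2HSV);m=cv2.inRange(h,(5,130,50),(14,255,255))
for k in cv2.findContours(m,cv2.RETR_EXTERNAL,cv2.CHAIN_APPROX_NONE)[0]:
    if cv2.contourArea(k)<150: continue
    q=cv2.approxPolyDP(cv2.convexHull(k),4,True)[:,0]
    print(cv2.contourArea(k),cv2.minAreaRect(k),q.tolist(),[onz(c,p,.04)[:2].round(4).tolist() for p in q])
print(h[215:216,225:232])
E
```

```text
clock: 12.72
eef_pos: [0.499, 0.3, 0.2924]
tcp_rot: [3.134, -0.191, -0.004]
ft_force: [1.2, -1.4, -0.1]
opening: 0.0854
1799.5 ((480.01983642578125, 153.6815185546875), (65.57906341552734, 34.6132926940918), 5.856013774871826) [[511, 148], [511, 173], [446, 166], [455, 137], [487, 137]] [[0.4687, -0.0582], [0.4311, -0.063], [0.4535, 0.0325], [0.4944, 0.0225], [0.4888, -0.0224]]
1141.0 ((270.58001708984375, 125.06001281738281), (34.599998474121094, 35.0), 36.86989974975586) [[267, 102], [293, 121], [274, 148], [248, 130]] [[0.5739, 0.2809], [0.5444, 0.2479], [0.5103, 0.2782], [0.5399, 0.3116]]
951.5 ((195.10000610351562, 95.30000305175781), (40.69643783569336, 30.857736587524414), 26.56505012512207) [[179, 85], [207, 84], [215, 98], [212, 107], [198, 113], [180, 105], [174, 95]] [[0.61, 0.3955], [0.6067, 0.358], [0.5877, 0.3504], [0.5766, 0.3564], [0.5712, 0.3769], [0.5846, 0.3994], [0.5983, 0.4048]]
[[[111  12 154]
  [111  12 155]
  [111  12 154]
  [116  12 152]
  [113  14 150]
  [111  12 149]
  [116  12 149]]]
```

View pics/w5.png

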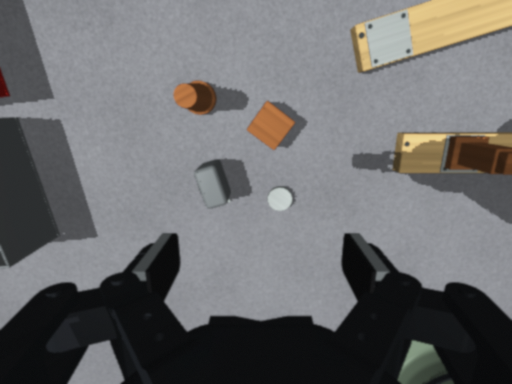

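The left group shows round leg (195,97), block (270,125), tape measure (212,185) and glide (280,199). The square leg stands on the short rail's plate at (480,154). I'll take the round leg first.

```bash
python3 - <<'E'
from h import *
np.set_printoptions(precision=4,suppress=True)
c=np.load("pics/w5.npy",allow_pickle=True).item();t=vision.get_calibration("top")
print("base",onz(c,(202,97.5),.010),"tip",onz(c,(185,95),.09))
im=cv2.imread("pics/w5.png");h=cv2.cvtColor(im,cv2.COLOR_BGR2HSV)[180:220,255:305]
m=cv2.inRange(h,(0,0,165),(180,60,255));m=cv2.morphologyEx(m,cv2.MORPH_OPEN,np.ones((3,3)))
k=max(cv2.findContours(m,cv2.RETR_EXTERNAL,cv2.CHAIN_APPROX_NONE)[0],key=cv2.contourArea)
p,r=cv2.minEnclosingCircle(k);p=np.array(p)+(255,180);G=onz(c,p,.012);print("glide",p,r,G,tri(c,p,t,(132,260)))
print("tape",onz(c,(211,170),.058), "block tri",tri(c,(270.6,125.1),t,(125.5,213)))
L=(onz(c,(202,97.5),.010)+onz(c,(185,95),.09))/2;print(L,tool(L),"block",tool([.542,.280,.02]))
cv2.imwrite("pics/w5c.png",cv2.resize(im[70:220,160:310],None,fx=3,fy=3,interpolation=cv2.INTER_CUBIC))
E
```

```text
base [0.5922 0.3736 0.01  ] tip [0.5931 0.3775 0.09  ]
glide [279.3462 199.3462] 11.920075416564941 [0.4227 0.2777 0.012 ] (array([0.4214, 0.2768, 0.006 ]), [0.0010834795725448132, 0.0010834795725446775])
tape [0.4933 0.3693 0.058 ] block tri (array([0.5431, 0.2788, 0.0357]), [0.0008754653806318019, 0.0008754653806318517])
[0.5926 0.3755 0.05  ] [ 83.5 -88.3 242.5] block [ 45.1  12.7 272.7]
```

View pics/w5c.png

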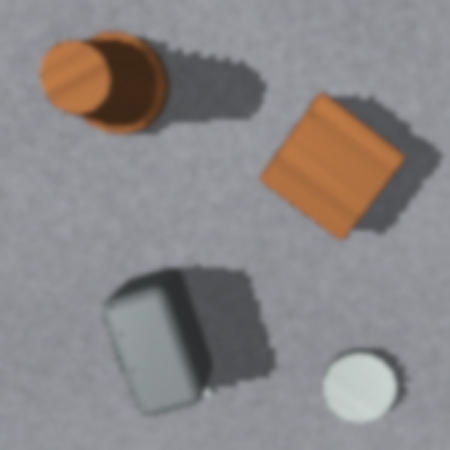

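```bash
python3 -m jog '28 -30 0 0;56 -60 0 0;84 -90 30 0;84 -90 70 0;84 -90 110 0;84 -90 150 0;84 -90 185 0;84 -90 215 0;84 -90 240 0;84 -90 262 0' && python3 -c "
from h import *
print(tool([.592,.377,.027]))"
```

```text
clock: 13.6
eef_pos: [0.5939, 0.3756, 0.0298]
tcp_rot: [3.133, -0.196, -0.002]
ft_force: [0.9, -0.2, 0.6]
opening: 0.0848
[-2.1 -1.1  2.8]
```

```bash
python3 -m jog '-1 0 2 0;-1 0 2 0;-1 0 2 0;-1 0 2 0;-1 0 2 0;-1 0 2 0;-1 0 2 0;-1 0 2 0;-1 0 2 0' 0 50 && python3 -m jog '0 0 -20 0;0 0 -50 0;0 0 -90 0;0 0 -130 0;0 0 -165 0;0 0 -180 0;0 0 -180 0;0 0 -180 0' && python3 -c "
from h import *
print(telemetry.get_obs()['ft_force'],tool([.635,.1095,.2]))"
```

```text
clock: 14.35
eef_pos: [0.5942, 0.3784, 0.0326]
tcp_rot: [-3.134, 0.195, -0.004]
ft_force: [-1.5, -1.9, 8.2]
opening: 0.0341
clock: 15.02
eef_pos: [0.5936, 0.3782, 0.212]
tcp_rot: [-3.134, 0.194, -0.003]
ft_force: [-0.4, 0.0, -2.4]
opening: 0.0337
[-0.43650269  0.01187928 -2.40650649] [ 74.3 261.5  11.7]
```

```bash
python3 -m jog '10 36 0 0;20 72 0 0;31 108 0 0;41 144 0 0;51 180 0 0;61 216 0 0;69 245 0 0;74 261 0 0;74 261 0 0;74 261 0 0' && python3 - <<'E'
from h import *
np.set_printoptions(precision=4,suppress=True)
c=vision.get_calibration("wrist");im=vision.camera("wrist")[:,:,::-1];cv2.imwrite("pics/w6.png",im)
print(proj(c,[.635,.1095,.026]),tool([.635,.1095,.0596]))
E
```

```text
clock: 15.85
eef_pos: [0.6341, 0.1088, 0.2093]
tcp_rot: [3.135, -0.197, -0.002]
ft_force: [0.1, 0.9, -1.1]
opening: 0.0339
[259.3597 167.3609] [  1.4   0.6 149.9]
```

View pics/w6.png

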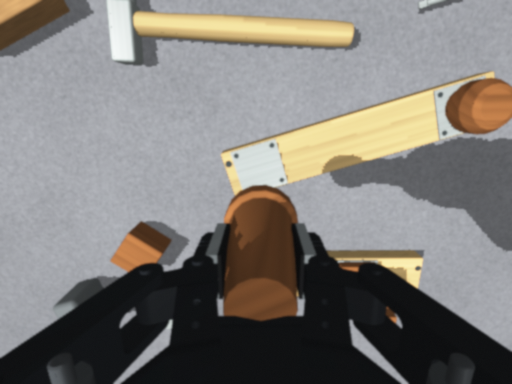

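The plate centre is at about (260,166), which matches the predicted (259,167). The leg is held upright, so I'll lower it.

```bash
python3 -m jog '1 1 40 0;1 1 75 0;1 1 105 0;1 1 128 0;1 1 140 0;1 1 146 0;1 1 149 0;1 1 149 0;1 1 149 0' && python3 -m jog '0 0 0 0;0 0 0 0;0 0 0 0;0 0 0 0;0 0 0 0;0 0 0 0' 85 && python3 -m jog '0 0 -40 0;0 0 -80 0;0 0 -120 0;0 0 -160 5;0 0 -200 10;0 0 -230 15;0 0 -230 21;0 0 -230 28;0 0 -230 35;0 0 -230 35' && python3 -c "
from h import *
print(telemetry.get_obs()['tcp_rot'],tool([.5425,.2795,.2]))"
```

```text
clock: 16.65
eef_pos: [0.636, 0.1092, 0.0625]
tcp_rot: [-3.135, 0.194, -0.002]
ft_force: [-0.1, -0.1, -0.5]
opening: 0.0337
clock: 17.15
eef_pos: [0.6354, 0.1088, 0.0615]
tcp_rot: [-3.136, 0.194, -0.0]
ft_force: [0.2, 0.4, 0.5]
opening: 0.0852
clock: 17.98
eef_pos: [0.6355, 0.1082, 0.2916]
tcp_rot: [2.931, -1.129, 0.001]
ft_force: [-0.0, -0.7, 0.5]
opening: 0.0847
[ 2.93099894e+00 -1.12923465e+00  1.47643194e-03] [-184.   -64.7   91.4]
```

```bash
python3 -m jog '-37 -13 0 0;-74 -26 0 0;-111 -39 0 0;-148 -52 0 0;-184 -65 10 0;-184 -65 50 0;-184 -65 90 0;-184 -65 130 0;-184 -65 150 0;-184 -65 150 0' && python3 - <<'E'
from h import *
np.set_printoptions(precision=4,suppress=True)
c=vision.get_calibration("wrist");im=vision.camera("wrist")[:,:,::-1];cv2.imwrite("pics/w7.png",im)
h=cv2.cvtColor(im,cv2.COLOR_BGR2HSV);m=cv2.inRange(h,(5,130,50),(14,255,255))
for k in cv2.findContours(m,cv2.RETR_EXTERNAL,cv2.CHAIN_APPROX_NONE)[0]:
    if cv2.contourArea(k)<150: continue
    q=cv2.approxPolyDP(cv2.convexHull(k),4,True)[:,0]
    print(cv2.contourArea(k),cv2.minAreaRect(k),q.tolist(),[onz(c,p,.04)[:2].round(4).tolist() for p in q])
print(tool([.5425,.2795,.008]),telemetry.get_obs()["eef_pos"])
E
```

```text
clock: 18.82
eef_pos: [0.5383, 0.2804, 0.1347]
tcp_rot: [2.927, -1.121, -0.011]
ft_force: [-1.2, -0.6, -1.2]
opening: 0.0849
2989.0 ((257.0, 180.99998474121094), (53.99999237060547, 57.99999237060547), -0.0) [[234, 153], [281, 155], [281, 210], [230, 208]] [[0.5768, 0.2744], [0.5483, 0.2455], [0.5099, 0.2787], [0.5426, 0.3119]]
[  2.2  -1.8 130.6] [0.5404 0.28   0.1387]
```

```bash
python3 -m jog '3 -2 35 0;3 -2 65 0;3 -2 90 0;3 -2 110 0;3 -2 123 0;3 -2 129 0;3 -2 130 0;3 -2 130 0' && python3 -m jog '0 0 0 0;0 0 0 0;0 0 0 0;0 0 0 0;0 0 0 0;0 0 0 0;0 0 0 0' 0 50 && python3 -m jog '0 0 -20 0;0 0 -50 0;0 0 -90 0;0 0 -130 -6;0 0 -165 -13;0 0 -180 -20;0 0 -180 -27;0 0 -180 -34;0 0 -180 -41;0 0 -180 -48' && python3 -m jog '0 0 0 -3;0 0 0 -3;0 0 0 -3' && python3 -c "
from h import *
print(telemetry.get_obs()['ft_force'],tool([.655,-.009,.2]))"
```

```text
clock: 19.53
eef_pos: [0.5468, 0.2801, 0.0126]
tcp_rot: [-2.931, 1.128, -0.001]
ft_force: [0.5, 1.1, 0.3]
opening: 0.085
clock: 20.12
eef_pos: [0.5463, 0.2802, 0.0123]
tcp_rot: [-2.931, 1.128, -0.001]
ft_force: [-3.2, -1.1, 12.2]
opening: 0.0496
clock: 20.95
eef_pos: [0.5459, 0.2799, 0.1919]
tcp_rot: [-3.137, -0.171, -0.001]
ft_force: [0.8, -0.5, -0.2]
opening: 0.0489
clock: 21.2
eef_pos: [0.546, 0.2797, 0.1916]
tcp_rot: [-3.132, -0.24, -0.0]
ft_force: [-0.3, -0.1, -0.1]
opening: 0.0491
[-0.32374586 -0.12273046 -0.13316988] [ 63.7 302.   -8.5]
```

```bash
python3 -m jog '8 38 0 0;16 76 0 0;24 114 0 0;32 152 0 0;40 190 0 0;48 228 0 0;56 266 0 0;64 302 0 -1;64 302 0 -1;64 302 0 -1' && python3 - <<'E'
from h import *
np.set_printoptions(precision=4,suppress=True)
c=vision.get_calibration("wrist");im=vision.camera("wrist")[:,:,::-1];cv2.imwrite("pics/w8.png",im)
print(tool([.655,-.009,.0373]))
E
```

```text
clock: 22.03
eef_pos: [0.6561, -0.0113, 0.1912]
tcp_rot: [3.13, 0.262, -0.0]
ft_force: [-0.4, -0.2, -0.6]
opening: 0.0494
[ -0.7  -0.3 153.8]
```

View pics/w8.png

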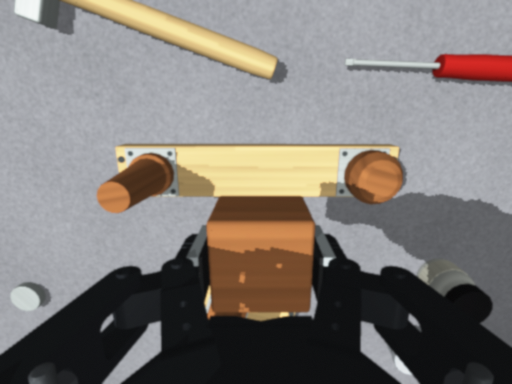

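The round leg and bun stand on their plates at (145,180) and (375,177), and the block is square to the rail. I'll lower it.

```bash
python3 -m jog '0 0 40 0;0 0 75 0;0 0 105 0;0 0 130 0;0 0 144 0;0 0 150 0;0 0 153 0;0 0 153 0;0 0 153 0' && python3 -m jog '0 0 0 0;0 0 0 0;0 0 0 0;0 0 0 0;0 0 0 0;0 0 0 0' 85 && python3 -m jog '0 0 -40 0;0 0 -80 0;0 0 -120 0;0 0 -160 0;0 0 -200 0;0 0 -240 0;0 0 -240 0;0 0 -240 0' && python3 -c "
from h import *
print(telemetry.get_obs()['tcp_rot'],tool([.422,.277,.2]))"
```

```text
clock: 22.83
eef_pos: [0.6567, -0.0083, 0.0397]
tcp_rot: [3.13, 0.271, 0.003]
ft_force: [-0.2, -0.6, -0.4]
opening: 0.0494
clock: 23.33
eef_pos: [0.656, -0.0086, 0.0384]
tcp_rot: [-3.13, -0.271, -0.0]
ft_force: [-0.6, -0.7, -0.1]
opening: 0.0849
clock: 24.0
eef_pos: [0.6567, -0.0087, 0.2807]
tcp_rot: [-3.13, -0.271, -0.006]
ft_force: [-0.7, 0.6, -1.3]
opening: 0.0854
[-3.12965742 -0.27131648 -0.00627993] [-182.4 -321.8   80. ]
```

```bash
python3 - <<'E'
from h import *
np.set_printoptions(precision=4,suppress=True)
c=vision.get_calibration("wrist");im=vision.camera("wrist")[:,:,::-1];cv2.imwrite("pics/w9.png",im);np.save("pics/w9.npy",c,allow_pickle=True)
h=cv2.cvtColor(im,cv2.COLOR_BGR2HSV);m=cv2.inRange(h,(5,130,50),(14,255,255))
for k in cv2.findContours(m,cv2.RETR_EXTERNAL,cv2.CHAIN_APPROX_NONE)[0]:
    if cv2.contourArea(k)<150: continue
    q=cv2.approxPolyDP(cv2.convexHull(k),4,True)[:,0]
    print(cv2.contourArea(k),cv2.minAreaRect(k),q.tolist(),[onz(c,p,.064)[:2].round(4).tolist() for p in q] if len(q)<7 else '')
E
python3 -m jog '-20 -36 0 -5;-40 -72 0 -10;-60 -108 0 -15;-80 -144 0 -20;-101 -180 0 -25;-121 -216 0 -30;-141 -252 0 -35;-161 -286 0 -40;-182 -322 0 -45;-182 -322 0 -50' 60 && python3 -m jog '0 0 40 0;0 0 80 0;0 0 120 0;0 0 120 0;0 0 120 0' && python3 - <<'E'
from h import *
np.set_printoptions(precision=4,suppress=True)
c=vision.get_calibration("wrist");im=vision.camera("wrist")[:,:,::-1];cv2.imwrite("pics/w10.png",im)
h=cv2.cvtColor(im,cv2.COLOR_BGR2HSV);m=cv2.inRange(h,(0,0,165),(180,60,255));m=cv2.morphologyEx(m,cv2.MORPH_OPEN,np.ones((5,5)))
for k in cv2.findContours(m,cv2.RETR_EXTERNAL,cv2.CHAIN_APPROX_NONE)[0]:
    if cv2.contourArea(k)>150:
        p,r=cv2.minEnclosingCircle(k);print(p,r,cv2.contourArea(k)/(np.pi*r*r),onz(c,p,.012),tool(onz(c,p,.012)))
print(telemetry.get_obs()["joint_pos"],tool([.4222,.2772,0]))
E
```

```text
1301.5 ((230.74322509765625, 286.45947265625), (28.452808380126953, 58.08195877075195), 17.10272979736328) [[226, 256], [251, 263], [235, 316], [220, 312], [218, 280]] [[0.5135, 0.0171], [0.5083, -0.0207], [0.412, -0.0111], [0.4154, 0.0129], [0.4716, 0.0233]]
1295.0 ((260.5, 164.0), (38.0, 37.0), 90.0) [[276, 146], [278, 181], [243, 182], [244, 146]] [[0.6828, -0.025], [0.6372, -0.0363], [0.6278, 0.0098], [0.6758, 0.0159]]
1186.5 ((169.54220581054688, 166.6073455810547), (31.95513153076172, 49.73177719116211), 46.7357063293457) [[189, 151], [192, 165], [185, 174], [159, 184], [146, 177], [147, 166], [166, 148], [179, 145]] 
1236.0 ((349.5, 163.0), (38.0, 41.0), 90.0) [[358, 145], [370, 159], [367, 173], [354, 182], [338, 179], [329, 166], [331, 154], [341, 145]] 
clock: 24.88
eef_pos: [0.4156, 0.2832, 0.2771]
tcp_rot: [-2.71, -1.585, 0.004]
ft_force: [-1.1, 1.8, -0.1]
opening: 0.06
clock: 25.3
eef_pos: [0.4202, 0.2764, 0.1571]
tcp_rot: [2.721, 1.568, -0.008]
ft_force: [-0.3, 1.2, 0.1]
opening: 0.0604
(262.37109375, 173.15296936035156) 18.671932220458984 0.8778511683230199 [0.4226 0.2773 0.012 ] [  0.9   1.1 146.9]
(249.37623596191406, 40.3564338684082) 26.177734375 0.3249179712635405 [0.4761 0.394  0.012 ] [128.7 -11.1 146.8]
[-0.7918  0.4356  0.1204  1.9879 -0.0765  0.7235 -1.1506] [  0.6   0.8 158.9]
```

View pics/w10.png

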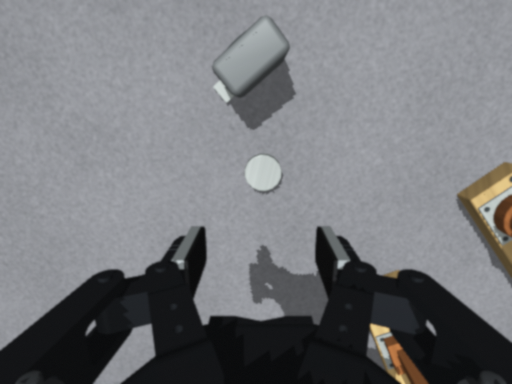

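The glide is at (262,173), with the tape measure well clear at (250,55). I'll descend and grip.

```bash
python3 -m jog '1 1 40 0;1 1 80 0;1 1 110 0;1 1 132 0;1 1 146 0;1 1 152 0;1 1 156 0;1 1 157 0;1 1 157 0' && python3 -m jog '0 0 0 0;0 0 0 0;0 0 0 0;0 0 0 0;0 0 0 0;0 0 0 0;0 0 0 0' 0 50
```

```text
clock: 26.1
eef_pos: [0.4234, 0.2782, 0.0026]
tcp_rot: [-2.722, -1.568, -0.003]
ft_force: [-0.2, 0.4, -0.6]
opening: 0.06
clock: 26.68
eef_pos: [0.4231, 0.2781, 0.0026]
tcp_rot: [-2.722, -1.568, -0.003]
ft_force: [-2.4, -1.1, 18.4]
opening: 0.0375
```

```bash
python3 -m jog '0 0 -10 0;0 0 -30 0;0 0 -65 0;0 0 -100 0;0 0 -140 0;0 0 -180 0;0 0 -180 0;0 0 -180 0' && python3 - <<'E'
from h import *
np.set_printoptions(precision=4,suppress=True)
im=vision.camera("wrist")[:,:,::-1];cv2.imwrite("pics/w11.png",im)
print(tool([.656,-.009,.2]))
E
```

```text
clock: 27.35
eef_pos: [0.4233, 0.2783, 0.1841]
tcp_rot: [-2.721, -1.568, -0.007]
ft_force: [-0.1, 0.5, -1.2]
opening: 0.0376
[-131.2  345.7  -17.6]
```

View pics/w11.png

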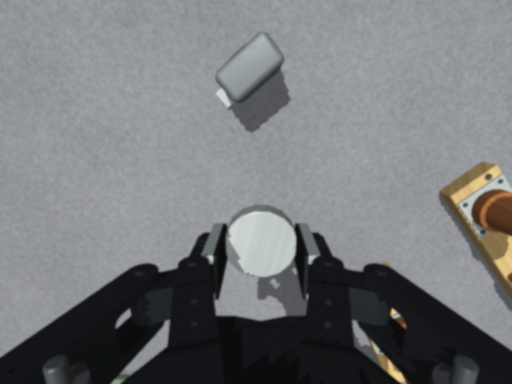

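The glide is held flat at (262,241). Carrying it to the block.

```bash
python3 -m jog '-14 37 -10 0;-28 74 -20 0;-42 111 -20 0;-56 148 -20 0;-70 185 -20 0;-84 222 -20 0;-98 259 -20 0;-112 296 -20 0;-124 328 -20 0;-131 346 -20 0' && python3 -m jog '0 0 0 0;0 0 0 0;0 0 0 0' && python3 - <<'E'
from h import *
np.set_printoptions(precision=4,suppress=True)
c=vision.get_calibration("wrist");im=vision.camera("wrist")[:,:,::-1];cv2.imwrite("pics/w12.png",im)
h=cv2.cvtColor(im,cv2.COLOR_BGR2HSV);m=cv2.inRange(h,(5,130,50),(14,255,255))
for k in cv2.findContours(m,cv2.RETR_EXTERNAL,cv2.CHAIN_APPROX_NONE)[0]:
    if cv2.contourArea(k)<150: continue
    q=cv2.approxPolyDP(cv2.convexHull(k),4,True)[:,0]
    print(q.tolist(),[onz(c,p,.064)[:2].round(4).tolist() for p in q] if len(q)<7 else '')
o=telemetry.get_obs();print(proj(c,o["eef_pos"]+[0,0,.012]),tool([.656,-.009,.0676]),o["eef_pos"])
E
```

```text
clock: 28.23
eef_pos: [0.6572, -0.0134, 0.1996]
tcp_rot: [2.724, 1.564, -0.004]
ft_force: [0.2, -1.0, -1.5]
opening: 0.0372
clock: 28.48
eef_pos: [0.6554, -0.0084, 0.2001]
tcp_rot: [-2.72, -1.569, 0.003]
ft_force: [-0.3, 0.4, -1.1]
opening: 0.0377
[[316, 230], [331, 229], [343, 236], [351, 251], [346, 267]] [[0.678, -0.0902], [0.6928, -0.0974], [0.7005, -0.1116], [0.7003, -0.1329], [0.6867, -0.1487]]
[[135, 216], [150, 250], [104, 285], [83, 292], [70, 274], [100, 231]] [[0.516, 0.0229], [0.5054, -0.0185], [0.4314, -0.0284], [0.4038, -0.0235], [0.4068, 0.0029], [0.4718, 0.028]]
[[262, 144], [290, 183], [265, 203], [252, 203], [228, 176]] [[0.6738, 0.021], [0.6788, -0.0288], [0.6452, -0.0348], [0.6332, -0.0279], [0.6267, 0.0101]]
[[146, 69], [157, 61], [194, 65], [209, 81], [208, 98], [199, 107], [182, 108], [148, 89]] 
[260.6983 246.5644] [ -0.6   1.1 132.9] [ 0.6555 -0.008   0.2005]
```

View pics/w12.png

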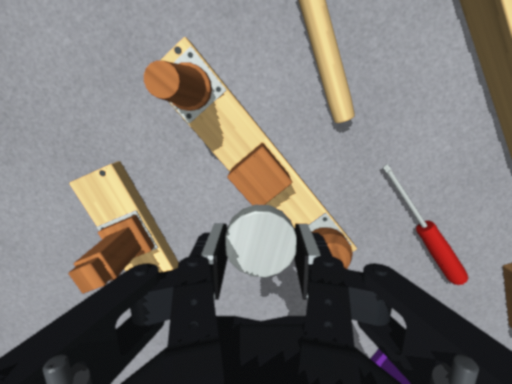

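The block's top face is at (260,175) below the glide, and the legs are standing. That was my 16th and last picture, so the remaining checks are numeric. Lowering the glide now.

```bash
python3 -m jog '-1 1 40 0;-1 1 75 0;-1 1 100 0;-1 1 117 0;-1 1 126 0;-1 1 130 0;-1 1 132 0;-1 1 133 0;-1 1 133 0;-1 1 133 0' && python3 -m jog '0 0 0 0;0 0 0 0;0 0 0 0;0 0 0 0;0 0 0 0;0 0 0 0' 62 && python3 -m jog '0 0 -15 0;0 0 -50 0;0 0 -90 0;0 0 -130 0;0 0 -170 0;0 0 -190 0;0 0 -190 0;0 0 -190 0' && python3 - <<'E'
from h import *
np.set_printoptions(precision=4,suppress=True)
c=vision.get_calibration("wrist");im=vision.camera("wrist")[:,:,::-1];cv2.imwrite("pics/w13.png",im)
h=cv2.cvtColor(im,cv2.COLOR_BGR2HSV);m=cv2.inRange(h,(5,110,50),(15,255,255))
K=[cv2.convexHull(k) for k in cv2.findContours(m,cv2.RETR_EXTERNAL,cv2.CHAIN_APPROX_NONE)[0] if cv2.contourArea(k)>150]
p0=proj(c,[.655,-.009,.07])
for q in K:
    u=cv2.minAreaRect(q)[0];print(u,cv2.approxPolyDP(q,4,True)[:,0].tolist(),onz(c,u,.064))
x,y=p0.astype(int);g=cv2.inRange(h[y-35:y+35,x-35:x+35],(0,0,120),(180,50,255));n=np.zeros_like(g);cv2.circle(n,(35,35),26,255,-1);g=cv2.morphologyEx(g&n,cv2.MORPH_OPEN,np.ones((5,5)))
k=max(cv2.findContours(g,cv2.RETR_EXTERNAL,cv2.CHAIN_APPROX_NONE)[0],key=cv2.contourArea);(a,b),r=cv2.minEnclosingCircle(k)
print("glide",p0,a+x-35,b+y-35,r,onz(c,(a+x-35,b+y-35),.076),telemetry.get_obs()["eef_pos"])
E
```

```text
clock: 29.37
eef_pos: [0.6571, -0.0104, 0.0693]
tcp_rot: [2.721, 1.568, 0.002]
ft_force: [0.2, 0.4, -0.2]
opening: 0.0372
clock: 29.87
eef_pos: [0.6567, -0.0105, 0.0683]
tcp_rot: [2.722, 1.569, 0.0]
ft_force: [-0.6, -0.0, 0.1]
opening: 0.062
clock: 30.53
eef_pos: [0.657, -0.0105, 0.2596]
tcp_rot: [2.721, 1.568, 0.003]
ft_force: [-0.4, -1.4, -0.3]
opening: 0.0623
(482.15985107421875, 276.90899658203125) [[473, 247], [486, 252], [490, 307], [478, 297]] [ 0.8472 -0.3048  0.064 ]
(311.97735595703125, 228.265869140625) [[317, 210], [334, 227], [317, 250], [299, 241], [296, 223], [304, 213]] [ 0.6742 -0.1178  0.064 ]
(130.2247314453125, 229.35955810546875) [[151, 201], [164, 229], [111, 259], [101, 244], [123, 211]] [0.4645 0.0026 0.064 ]
(257.0409851074219, 165.54916381835938) [[260, 138], [283, 170], [255, 192], [231, 163]] [ 0.6539 -0.0078  0.064 ]
(191.00001525878906, 86.50000762939453) [[171, 72], [207, 74], [216, 91], [212, 102], [194, 108], [172, 96], [165, 84]] [0.635  0.1104 0.064 ]
glide [258.269  166.9574] 260.2722053527832 168.13467025756836 16.463239669799805 [ 0.657  -0.0104  0.076 ] [ 0.6565 -0.0105  0.2581]
```

```bash
python3 -m jog '-38 9 -20 0;-76 18 -40 0;-114 27 -40 0;-152 36 -40 0;-190 45 -40 0;-228 54 -40 0;-266 63 -40 0;-304 72 -40 0;-340 85 -40 0;-353 88 -40 0' && python3 - <<'E'
from h import *
np.set_printoptions(precision=4,suppress=True)
t=vision.get_calibration("top");s=vision.get_calibration("scene")
I={n:cv2.cvtColor(vision.camera(n)[:,:,::-1],cv2.COLOR_BGR2HSV) for n in("top","scene")}
C={"top":t,"scene":s}
G=lambda h:cv2.inRange(h,(0,0,140),(180,60,255))
B=lambda h:cv2.inRange(h,(4,110,50),(15,255,255))
def blob(n,X,f,r):
    p=proj(C[n],X).astype(int);h=I[n][p[1]-r:p[1]+r,p[0]-r:p[0]+r]
    m=f(h);k,l,st,ce=cv2.connectedComponentsWithStats(m)
    i=max(range(1,k),key=lambda i:st[i,4]) if k>1 else 0
    return ce[i]+p-r,st[i,:5]
for nm,X,f,r in(("glide",(.656,-.01,.076),G,14),("block",(.655,-.009,.05),B,20),("bun",(.6745,-.127,.049),B,18),("round",(.635,.1095,.07),B,24),("square",(.467,0,.07),B,24),
    ("tin",(.43,-.275,.032),G,20)):
    a,sa=blob("top",X,f,r);b,sb=blob("scene",X,f,r)
    print(nm,a,sa,b,sb,tri(t,a,s,b))
    Z={"round":(.026,.116),"square":(.026,.116)}.get(nm)
    if Z:
        for n in C: print("   expected axis px",n,proj(C[n],(X[0],X[1],Z[0])),proj(C[n],(X[0],X[1],Z[1])))
# bystanders: image change against the first pictures
for n in C:
    d=cv2.cvtColor(cv2.imread(f"pics/{n}0.png"),cv2.COLOR_BGR2HSV)[...,2].astype(int)-I[n][...,2]
    for q,X in(("jar",(.54,-.27,.04)),("tape",(.485,.36,.03)),("tin",(.43,-.275,.016))):
        p=proj(C[n],X).astype(int);print(n,q,p,np.abs(d[p[1]-12:p[1]+12,p[0]-12:p[0]+12]).mean())
E
```

```text
clock: 31.42
eef_pos: [0.5528, -0.3656, 0.2968]
tcp_rot: [-2.726, -1.561, 0.005]
ft_force: [-0.1, -0.4, -0.4]
opening: 0.0621
glide [229.908  155.7914] [  8   7  15  14 163] [248.3426 206.4298] [  0   0  28  22 470] (array([ 0.6521, -0.0124,  0.0916]), [0.0007274489482275706, 0.0007274489482275929])
block [230.3696 164.7826] [ 10  13  23  21 184] [250.541  223.2836] [ 10  14  24  20 268] (array([ 0.6475, -0.0093,  0.0296]), [0.0016569420186487158, 0.001656942018648908])
bun [273.5873 147.6235] [ 10   8  20  21 332] [217.6992 200.0976] [ 10  10  18  18 246] (array([ 0.674 , -0.1286,  0.0502]), [0.0015367663869456402, 0.0015367663869456285])
round [186.3543 171.0166] [ 17  15  20  22 302] [285.4315 236.553 ] [ 17   9  17  33 387] (array([0.6321, 0.1079, 0.0608]), [0.0010212051166671513, 0.0010212051166671628])
   expected axis px top [187.9425 173.7471] [180.9477 164.2952]
   expected axis px scene [284.1231 246.8332] [285.453  221.4579]
square [233.7799 229.5912] [ 17  17  19  19 318] [302.1151 188.6113] [ 14  10  21  32 391] (array([ 0.4652, -0.0011,  0.061 ]), [0.0007724015889558966, 0.0007724015889557823])
   expected axis px top [233.9545 230.5536] [231.587  226.7822]
   expected axis px scene [300.9054 198.2645] [302.9359 173.7064]
tin [337.704  232.1049] [  7   9  24  23 429] [250.7109 150.1869] [   0    0   40   40 1546] (array([ 0.4334, -0.2696,  0.0425]), [0.003386926577094748, 0.003386926577094686])
top jar [331 191] 2.3697916666666665
top tape [ 95 239] 2.1597222222222223
top tin [338 233] 3.125
scene jar [225 162] 4.484375
scene tape [402 275] 2.0052083333333335
scene tin [251 155] 1.2986111111111112
```

```bash
python3 - <<'E'
from h import *
print(onz(vision.get_calibration("top"),(229.9,155.8),.076),telemetry.get_obs()["clock"]); job.sign_off()
E
```

```text
[ 0.65667642 -0.01121459  0.076     ] 31.5167
the job is handed in; nothing more can be done
```

All five foot samples are set out and the job is handed in at about 31.5 s of the 136 s allowed. My last checks put every piece within tolerance; the sign-off gave no verdict.

| Piece | Place | Last measured offset |
|---|---|---|
| Bun foot | right plate, long rail | about 2 mm from the plate centre |
| Round leg | left plate, long rail | about 3 mm from the plate centre |
| Square leg (the brown one) | short rail plate | about 2 mm from the plate centre, about 0.02 rad off square |
| Block foot | middle of the long rail | about 1 mm from the middle in the last close-up, square to the rail in the picture |
| Glide | on top of the block | about 3–4 mm from the block's centre |

- **Heights:** the round leg, square leg and bun, measured from two views, stand at the heights expected on their plates.
- **Bystanders:** the glue jar, tape measure and tack tin look the same as in the first pictures, with almost no change in the image around them.
- **Weaker checks:** in the scene view the glide's mask merged with the bench, so its two-view height (0.092 m) was not usable. I relied on the wrist and top views, which agree on its horizontal position to about 1 mm; its height was not measured separately. The two-view check of the block was off by about 7 mm, because the glide hides most of its top.
- **No final look:** the last checks, after the glide was released, were numeric only, since all 16 picture views were used.

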